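# Pack the small sherds in their foam nests

### The arm

A 6-joint arm with a two-finger parallel gripper is mounted at the origin on a cart in front of the work surface, level with it; the furniture and walls round the work are solid. World frame = base frame: x ahead of the robot, y to its left, z up, the work surface at z = 0. Lengths are in mm, angles in rad, forces in N, time in s.
With the tool pointing down it reaches from about 350 to 975 mm from the base axis. Payload 7.1 kg.
Tool frame: the origin (TCP) lies midway between the tips of the shut fingers; the grasp point (between the pads) lies 19 mm behind it; z points along the fingers, y is the line along which they close (so a half turn about z gives the same grasp; the last joint's range is limited). The gripper opens to 88 mm and grips with 3 to 60 N. Pads are 20 mm wide; open, the fingers measure 115 mm over their backs; the gripper's body (75 mm by 178 mm) begins 61 mm behind the grasp point.
Start: joints at [1.166, 0.423, 1.63, -0, 1.089, -0.019], TCP at [235.155, 579.057, 222.675] pointing down, gripper open.
Joint ranges: [-3, 3], [-0.9, 2.11], [0.09, 2.58], [-1.31, 4.45], [0.11, 2.69], [-2.54, 2.54]. Speed limits (rad/s): [2.39, 2.39, 3.01, 3.14, 3.14, 3.14].

### API

Orientations are given as a rotation vector (axis times angle).
In Python, from workcell import ctrl gives the robot as it stands. The module is installed in compiled form; this text tells all that it offers.
- The arm moves only by the tool servo_tool, never from a script. Its argument "increments" is a list of rows, each a list of 7 numbers: the shift along the world's x, y, z in cm, then the turn, a rotation vector about the world's x, y, z in degrees, then the opening, from -1 (shut) to 1 (fully open). A call has 1 to 20 rows; each row is the pose to reach, as a shift and turn from the pose commanded when the call began; what a row does not reach only later rows make up. A row lasts 1/12 s, in which the tool goes at most 41.7 mm and 7.16 degrees, less where a joint would pass 70% of its speed; a pose out of reach is approached as far as the arm can. A call with a gripper value outside its range is refused whole. The fingers move at their own pace and stop on an object; the grip force is fixed at half the most. Time passes only in rows, so rows that repeat a pose let the fingers close. It gives the time, the measured TCP pose, the force, the opening and the grip force at its end, in the units of the state.
- ctrl.get_obs(): the state, without advancing time (a new reading comes with each control period).
- ctrl.get_image(name): name is "scene" or "side" or "wrist"; returns a dict with "image" (480x640x3 uint8, red, green, blue), "fx", "fy", "cx", "cy" (pixels), "k1" (the pictures are not rectified: a ray, as slopes to the right and down, at radius r is drawn at 1 + k1 r^2 times it, then the intrinsics apply), "extrinsics" (4x4, takes a point from camera to world coordinates); the wrist camera has in their place "tool_from_camera" (4x4, takes a point from camera to tool coordinates, whose origin is the TCP and whose axes are the flange's). Camera axes: x right, y up, looking along -z (the intrinsics and any distortion apply to the point x, -y, -z); pixel columns grow to the right and rows downward; lengths in mm; the calibration is good to about 2 mm. A picture is of the moment at which its call begins: read the wrist's pose just before it. There is no depth.
- ctrl.close_job(): hands the job in; it is judged then, once.
The state is a dict: "t": time; "qpos": joint angles; "qvel": joint speeds; "joint_torque": joint torques, N m; "ee_pos": TCP position; "orientation": TCP orientation; "ft_force": force on the tool from outside, world axes, zero at the start; "moment": the same for the moment, N m; "width": finger opening in mm; "grasp_force": force on a finger pad.
Only numpy, scipy, OpenCV 4.12 (cv2) and the standard library are available. Lean on these libraries where they do the work, as an engineer would, in place of code of your own. Each camera call takes 0.05 s, during which the arm holds its last target. There are 200 camera calls.

### The job

Pack the four small potsherds lying singly on the right of the desk for storage: lay each one flat in the foam nest in the shallow grey tray that is cut to its outline, turned to fit the cut-out so that it sits fully down on the white floor. They are brittle, so set them down and do not drop them, and leave the two large sherds lying among them where they are.

Things in the scene. Friction and masses are not known exactly. Their poses are not given: they have to be found in the camera images.
- long_sherd: A flat loose pottery fragment, pale, the longest of the four small ones: 101 x 58 x 19 mm, a lens shape with its length along x. Origin: centre of its underside (z = 0 on the desk), z up. Lies flat. Pinch it from above across its y axis at the origin (58 mm wide there).
- kite_sherd: A flat loose pottery fragment, brown, 67 x 67 x 17 mm, kite-shaped: about as long as wide, with two straight parallel sides. Origin: centre of its underside (z = 0 on the desk), z up. Lies flat. Pinch it from above between the two straight sides, 57 to 60 mm apart, along the line at 164 degrees counter-clockwise from its x axis (that is, x turned clockwise by 16 degrees), through the origin.
- round_sherd: A flat loose pottery fragment, dark brown, 62 x 49 x 15 mm, compact and blunt-ended, longer along its x. Origin: centre of its underside (z = 0 on the desk), z up. Lies flat. Pinch it from above along the line 82 degrees counter-clockwise from its x axis, through the origin (46 mm wide there).
- strip_sherd: A flat loose pottery fragment, pale, the narrowest: 65 x 30 x 18 mm, a narrow strip along its x. Origin: centre of its underside (z = 0 on the desk), z up. Lies flat. Pinch it from above along the line 78 degrees counter-clockwise from its x axis, through the origin (25 mm wide there).
- long_nest: Nest of the long sherd: charcoal foam block 130x130x25 mm, fixed in the tray, with a long lens-shaped hollow, 116 x 74 mm, cut 15 mm deep; its white floor shows the outline, 8 mm clear all round. The longest hollow. Origin: centre of the underside, z up; floor at z 10 mm, top 25 mm. Home: sherd's origin on the floor over this origin, x axes parallel. Two finger holes (dark floor, 38 mm wide, equally deep) reach 27 mm past the sherd along y.
- kite_nest: Nest of the kite-shaped sherd: charcoal foam block 130x130x25 mm, fixed in the tray, with a kite-shaped hollow, 83 x 83 mm, cut 15 mm deep; its white floor shows the outline, 8 mm clear all round. As long as wide. Origin: centre of the underside, z up; floor at z 10 mm, top 25 mm. Home: sherd's origin on the floor over this origin, x axes parallel. Two finger holes (dark floor, 38 mm wide, equally deep) reach 27 mm past the sherd along 164 deg from x to y.
- round_nest: Nest of the compact sherd: charcoal foam block 130x130x25 mm, fixed in the tray, with a blunt hollow, 78 x 65 mm, cut 15 mm deep; its white floor shows the outline, 8 mm clear all round. Wider than the strip's. Origin: centre of the underside, z up; floor at z 10 mm, top 25 mm. Home: sherd's origin on the floor over this origin, x axes parallel. Two finger holes (dark floor, 38 mm wide, equally deep) reach 27 mm past the sherd along 82 deg from x to y.
- strip_nest: Nest of the strip-shaped sherd: charcoal foam block 130x130x25 mm, fixed in the tray, with a narrow hollow, 81 x 46 mm, cut 15 mm deep; its white floor shows the outline, 8 mm clear all round. The narrowest hollow. Origin: centre of the underside, z up; floor at z 10 mm, top 25 mm. Home: sherd's origin on the floor over this origin, x axes parallel. Two finger holes (dark floor, 38 mm wide, equally deep) reach 27 mm past the sherd along 78 deg from x to y.
- big_sherd_a: A large curved loose sherd, 130 x 82 x 25 mm, lying among the small ones; it has no nest and stays where it is. Origin: centre of its underside.
- big_sherd_b: A large curved loose sherd with a raised lip, 133 x 75 x 35 mm, lying among the small ones; it has no nest and stays where it is. Origin: centre of its underside.

How it is judged:
By the outcome, as a careful person would: the job done as asked, in the order asked, and still so for the second after the job is handed in, with the robot touching nothing.
It also fails if it takes over 115 s, if anything falls off the work surface, if the arm or the gripper's body presses on something with over 40 N, if the wrist force passes 120 N, or if a joint passes its speed limit or range.

## Working session

There is one attempt and no reset: what is moved stays moved. The work goes in short steps, Python scripts to look and compute and a tool call to move; the robot and the scene stay as the last step left them, time stands still between calls to the robot, and variables do not carry over. Pictures are saved under pics/ and viewed, at most 14 in all, crops included, and the job is handed in when it is done.

Besides the shell and the picture viewer there is one more tool, called after ">>>" in YAML: its name, and indented under it one key for each argument. servo_tool: Moves the arm, as the interface text tells. Its arguments: {"type":"object","properties":{"increments":{"type":"array","items":{"type":"array","items":{"type":"number"}}}},"required":["increments"]}

```bash
mkdir -p pics; cat > h.py <<'E'
import numpy as np, cv2
from workcell import ctrl
from scipy.spatial.transform import Rotation as R
def snap(n,fn=None):
    o=ctrl.get_obs(); d=ctrl.get_image(n)
    if n=="wrist":
        T=np.eye(4);T[:3,:3]=R.from_rotvec(o["orientation"]).as_matrix();T[:3,3]=o["ee_pos"]
        d["E"]=T@np.array(d["tool_from_camera"])
    else: d["E"]=np.array(d["extrinsics"])
    d["bgr"]=np.ascontiguousarray(d["image"][:,:,::-1])
    if fn: cv2.imwrite("pics/"+fn,d["bgr"])
    return d
def world(d,px,z):
    K=np.array([[d["fx"],0,d["cx"]],[0,d["fy"],d["cy"]],[0,0,1.]])
    p=cv2.undistortPoints(np.array(px,float).reshape(-1,1,2),K,np.array([d["k1"],0,0,0.])).reshape(-1,2)
    r=np.c_[p[:,0],-p[:,1],-np.ones(len(p))]@d["E"][:3,:3].T
    c=d["E"][:3,3]; return c+r*((z-c[2])/r[:,2])[:,None]
E
python3 - <<'E'
from h import *
for n in("scene","side","wrist"):
    d=snap(n,n+"0.png"); print(n,d["E"].round(2).tolist(),d["fx"],d["k1"])
    print(world(d,[[0,0],[639,0],[639,479],[0,479]],0).round(0).tolist())
print(ctrl.get_obs()["orientation"])
E
```

```text
scene [[-0.8, 0.33, -0.5, -47.4], [-0.6, -0.42, 0.68, 742.04], [0.01, 0.85, 0.53, 626.75], [0.0, 0.0, 0.0, 1.0]] 467.8234912766098 -0.011160703865651793
[[7590.0, -2257.0, 0.0], [895.0, -8961.0, 0.0], [-185.0, 171.0, 0.0], [527.0, 711.0, 0.0]]
side [[0.93, 0.19, -0.32, 197.47], [-0.37, 0.46, -0.81, -878.1], [-0.01, 0.86, 0.5, 585.45], [0.0, 0.0, 0.0, 1.0]] 521.0230302895249 -0.07237696170646696
[[-1309.0, 10288.0, 0.0], [8094.0, 5216.0, 0.0], [736.0, -657.0, 0.0], [-34.0, -344.0, 0.0]]
wrist [[0.38, -0.89, -0.27, 159.2], [0.93, 0.36, 0.11, 609.48], [-0.0, -0.29, 0.96, 384.09], [0.0, 0.0, 0.0, 1.0]] 340.3081774931855 -0.034935552345623476
[[-91.0, 359.0, 0.0], [154.0, 960.0, 0.0], [834.0, 889.0, 0.0], [449.0, -69.0, 0.0]]
[-6.02147388e-01 -3.08311499e+00  1.80291300e-03]
```

View pics/scene0.png

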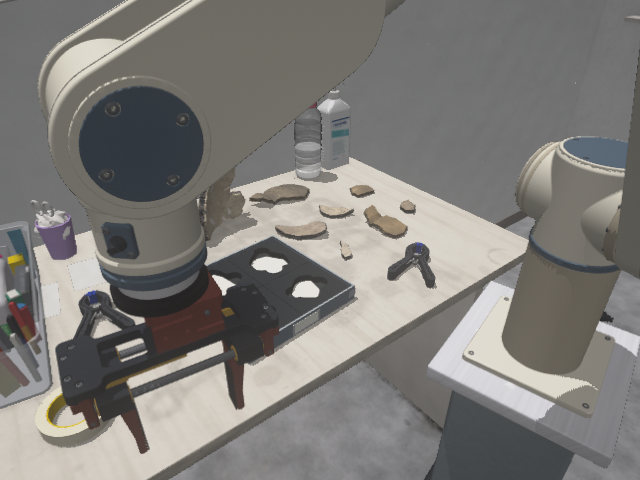

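View pics/wrist0.png

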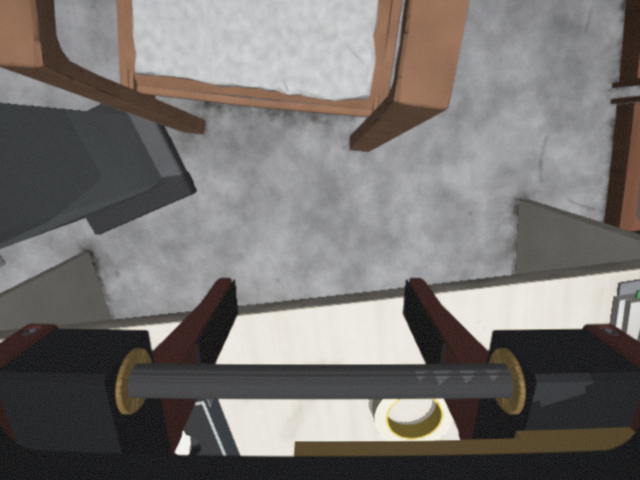

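View pics/side0.png

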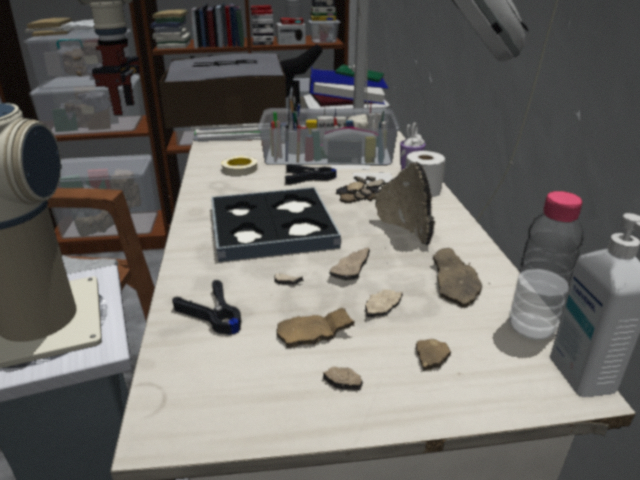

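The wrist view shows mostly floor. In the side view the tray is at (275,222), and the sherds are near (288,278), (352,263), (383,302), (433,352), (343,377), (310,328) and (457,280). That is seven pieces, so I'll separate them by size.

```bash
cat >> h.py <<'E'
def blobs(d,mask,z,amin=60):
    for c in cv2.findContours(mask,cv2.RETR_EXTERNAL,cv2.CHAIN_APPROX_NONE)[0]:
        if cv2.contourArea(c)<amin: continue
        w=world(d,c.reshape(-1,2),z)[:,:2].astype(np.float32)
        (x,y),(a,b),_=cv2.minAreaRect(w); m=cv2.moments(c)
        print("px",round(m["m10"]/m["m00"]),round(m["m01"]/m["m00"]),"xy",round(x),round(y),"size",round(a),round(b),"hsv",cv2.mean(cv2.cvtColor(d["bgr"],cv2.COLOR_BGR2HSV),cv2.drawContours(np.zeros_like(mask),[c],-1,255,-1))[:3])
E
python3 - <<'E'
from h import *
d=snap("side"); h=cv2.cvtColor(d["bgr"],cv2.COLOR_BGR2HSV)
m=((h[:,:,1]>50)|(h[:,:,2]<120)).astype(np.uint8)*255; m[:,:260]=0; m[:,500:]=0; m[:240]=0; m[400:]=0
m=cv2.morphologyEx(m,cv2.MORPH_OPEN,np.ones((3,3)))
cv2.imwrite("pics/m.png",m); blobs(d,m,8)
print("nests"); m=(h[:,:,2]>150).astype(np.uint8)*255
k=np.zeros_like(m);cv2.fillPoly(k,[np.array([[217,200],[320,194],[332,240],[221,250]])],255); blobs(d,m&k,15)
E
```

```text
px 342 379 xy 455 -345 size 45 60 hsv (18.58055152394775, 50.238026124818575, 108.78809869375907)
px 432 354 xy 616 -351 size 74 57 hsv (17.869928400954656, 73.25775656324582, 110.3782816229117)
px 313 329 xy 463 -216 size 83 140 hsv (18.009679062659195, 83.4253693326541, 114.19612837493632)
px 376 313 xy 583 -220 size 36 46 hsv (18.616666666666667, 33.894444444444446, 89.4388888888889)
px 289 282 xy 468 -63 size 28 54 hsv (21.62162162162162, 25.7972972972973, 71.28378378378379)
px 349 269 xy 605 -57 size 142 58 hsv (18.470284237726098, 42.509043927648584, 121.97286821705427)
px 455 279 xy 788 -170 size 213 88 hsv (18.37434827945777, 55.45359749739312, 100.83159541188739)
px 410 244 xy 769 -28 size 45 87 hsv (20.664788732394367, 24.34929577464789, 98.1549295774648)
px 295 247 xy 534 54 size 74 181 hsv (97.90366972477065, 46.19174311926606, 59.737614678899085)
nests
px 247 236 xy 437 142 size 51 54 hsv (29.34433962264151, 8.669811320754716, 211.64622641509433)
px 302 229 xy 572 124 size 54 69 hsv (28.844961240310077, 8.736434108527131, 212.65891472868216)
px 294 206 xy 593 248 size 60 65 hsv (29.046728971962615, 9.004672897196262, 210.06542056074764)
```

>>> servo_tool:
  increments:
    - [27.5,-45.9,9.7,0,0,-68.4,1]
    - [27.5,-45.9,9.7,0,0,-68.4,1]
    - [27.5,-45.9,9.7,0,0,-68.4,1]
    - [27.5,-45.9,9.7,0,0,-68.4,1]
    - [27.5,-45.9,9.7,0,0,-68.4,1]
    - [27.5,-45.9,9.7,0,0,-68.4,1]
    - [27.5,-45.9,9.7,0,0,-68.4,1]
    - [27.5,-45.9,9.7,0,0,-68.4,1]
    - [27.5,-45.9,9.7,0,0,-68.4,1]
    - [27.5,-45.9,9.7,0,0,-68.4,1]
    - [27.5,-45.9,9.7,0,0,-68.4,1]
    - [27.5,-45.9,9.7,0,0,-68.4,1]
    - [27.5,-45.9,9.7,0,0,-68.4,1]
    - [27.5,-45.9,9.7,0,0,-68.4,1]
    - [27.5,-45.9,9.7,0,0,-68.4,1]
    - [27.5,-45.9,9.7,0,0,-68.4,1]

```text
t: 1.53
ee_pos: [509.6, 120.2, 319.2]
orientation: [-2.232, -2.21, 0.001]
ft_force: [-0.3, -0.7, 0.3]
width: 87.6
grasp_force: 0.0
```

```bash
python3 - <<'E'
from h import *
o=ctrl.get_obs();print(o["ee_pos"],o["orientation"],o["qpos"],o["qvel"])
d=snap("wrist","nests.png"); np.save("nests.npy",d,allow_pickle=True)
E
```

```text
[509.63347761 120.15790677 319.2420048 ] [-2.23174396e+00 -2.20983126e+00  8.86786910e-04] [2.08555552e-01 1.68766042e-01 1.75096177e+00 4.67695925e-04
 1.22281945e+00 2.18262867e-01] [ 3.25522834e-02 -2.69555707e-03  9.98383405e-03 -4.56286997e-05
 -1.58317864e-03 -2.67765636e-03]
```

View pics/nests.png

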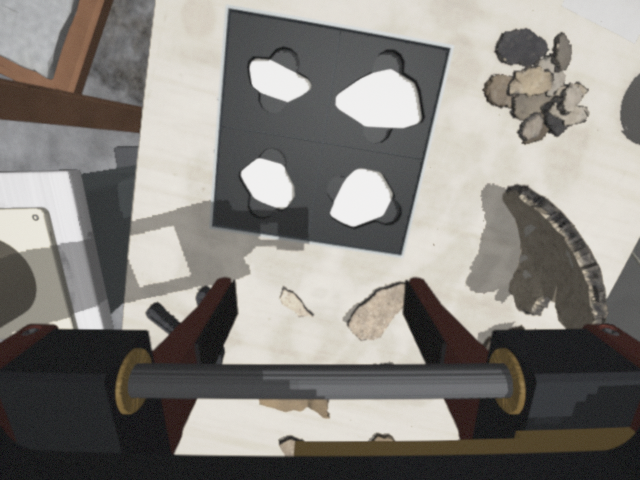

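>>> servo_tool:
  increments:
    - [9,-38,0,0,0,0,1]
    - [9,-38,0,0,0,0,1]
    - [9,-38,0,0,0,0,1]
    - [9,-38,0,0,0,0,1]
    - [9,-38,0,0,0,0,1]
    - [9,-38,0,0,0,0,1]
    - [9,-38,0,0,0,0,1]
    - [9,-38,0,0,0,0,1]
    - [9,-38,0,0,0,0,1]
    - [9,-38,0,0,0,0,1]
    - [9,-38,0,0,0,0,1]
    - [9,-38,0,0,0,0,1]

```text
t: 2.58
ee_pos: [600.1, -258.4, 318.8]
orientation: [-2.229, -2.211, 0.0]
ft_force: [0.3, 0.5, 0.5]
width: 87.8
grasp_force: 0.0
```

```bash
python3 - <<'E'
from h import *
o=ctrl.get_obs();print(o["ee_pos"],o["orientation"],o["qpos"],o["qvel"])
d=snap("wrist","sh.png"); np.save("sh.npy",d,allow_pickle=True)
E
```

```text
[ 600.12320376 -258.40414381  318.78028525] [-2.22926347e+00 -2.21078924e+00  1.31278513e-04] [-4.25101950e-01  3.79450487e-01  1.46805421e+00  6.49905037e-04
  1.29596225e+00 -4.16957333e-01] [ 0.02279746 -0.02153125  0.02115912  0.00169173  0.00363656  0.00067842]
```

View pics/sh.png

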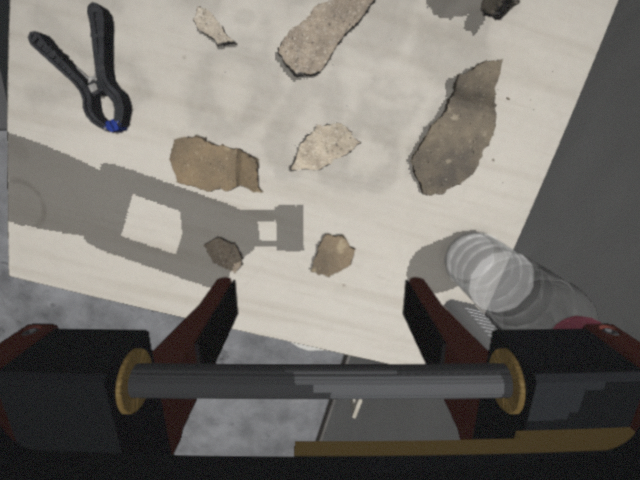

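The nest view has the hollows at (278,80), (380,102), (268,183) and (362,197), each with dark finger holes. The sherd view has small pieces at (212,27), (325,147), (225,250) and (335,255), and bigger ones at (215,165), (325,40) and (455,130). Next I'll measure contours.

```bash
cat >> h.py <<'E'
def shape(w):
    """centroid, major-axis angle (deg, pointing to the long-tail side), sizes along/across, of a polygon Nx2 (mm)"""
    w=np.asarray(w)[:,:2]; o=w.mean(0)
    im=np.zeros((1000,1000),np.uint8); cv2.fillPoly(im,[((w-o)*4+500).round().astype(int)],255)
    ys,xs=np.nonzero(im); p=np.c_[xs-500,ys-500]/4.; c=p.mean(0); q=p-c
    ev,V=np.linalg.eigh(np.cov(q.T)); u=V[:,1]; s=q@u; sk=(s**3).mean()/s.std()**3
    if sk<0:u=-u
    v=np.array([-u[1],u[0]]);t=q@v; s=q@u
    return dict(c=(c+o).round(1),ang=round(np.degrees(np.arctan2(u[1],u[0])),1),skew=round(abs(sk),2),skew_t=round((t**3).mean()/t.std()**3,2),ratio=round(np.sqrt(ev[1]/ev[0]),2),ext=(round(np.ptp(s)),round(np.ptp(t))),area=len(p)/16, rect=cv2.minAreaRect(w.astype(np.float32)))
E
python3 - <<'E'
from h import *
d=np.load("nests.npy",allow_pickle=True).item()
h=cv2.cvtColor(d["bgr"],cv2.COLOR_BGR2HSV)
tray=np.array([[226,12],[448,48],[404,252],[212,226]]);k=np.zeros((480,640),np.uint8);cv2.fillPoly(k,[tray],255)
k=cv2.erode(k,np.ones((9,9)))
m=((h[:,:,2]>130)*255).astype(np.uint8)&k
v=d["bgr"].copy()
for c in cv2.findContours(m,cv2.RETR_EXTERNAL,cv2.CHAIN_APPROX_NONE)[0]:
    if cv2.contourArea(c)>300: cv2.drawContours(v,[c],-1,(0,0,255),1); print("nest",shape(world(d,c.reshape(-1,2),12)))
print("tray corners",world(d,[[229,10],[449,48],[403,254],[212,226]],25)[:,:2].round(0).tolist())
d=np.load("sh.npy",allow_pickle=True).item()
h=cv2.cvtColor(d["bgr"],cv2.COLOR_BGR2HSV)
v2=d["bgr"].copy()
for n,(x0,y0,x1,y1) in dict(strip=(185,0,245,55),longp=(285,115,365,178),round=(200,228,249,273),kite=(305,228,362,282),pale2=(270,0,380,85),bigbrown=(160,130,270,200),bigdark=(400,50,510,200)).items():
    r=np.zeros((480,640),np.uint8)
    g=cv2.GaussianBlur(h,(3,3),0)[y0:y1,x0:x1].astype(float)
    f=(g[:,:,1]*1.0+(255-g[:,:,2])*.5); f8=cv2.normalize(f,None,0,255,cv2.NORM_MINMAX).astype(np.uint8)
    t,b=cv2.threshold(f8,0,255,cv2.THRESH_OTSU); r[y0:y1,x0:x1]=b
    c=max(cv2.findContours(r,cv2.RETR_EXTERNAL,cv2.CHAIN_APPROX_NONE)[0],key=cv2.contourArea)
    cv2.drawContours(v2,[c],-1,(0,0,255),1); print(n,shape(world(d,c.reshape(-1,2),9)))
o=np.hstack([cv2.resize(v[0:270,190:460],None,fx=1.4,fy=1.4),cv2.resize(v2[0:290,160:460],None,fx=1.3,fy=1.3)[:378]])
cv2.imwrite("pics/c.png",o);print(o.shape)
E
```

```text
nest {'c': array([565.4, 117. ]), 'ang': np.float64(-138.6), 'skew': np.float64(0.14), 'skew_t': np.float64(0.03), 'ratio': np.float64(1.21), 'ext': (89, 75), 'area': 4859.25, 'rect': ((568.1105346679688, 116.07386016845703), (84.70611572265625, 72.67066192626953), 63.66047286987305)}
nest {'c': array([437.5, 139.5]), 'ang': np.float64(-42.6), 'skew': np.float64(0.04), 'skew_t': np.float64(0.07), 'ratio': np.float64(1.35), 'ext': (78, 62), 'area': 3489.8125, 'rect': ((438.5832214355469, 138.00314331054688), (59.21685028076172, 76.41729736328125), 27.817785263061523)}
nest {'c': array([588.2, 243.4]), 'ang': np.float64(173.8), 'skew': np.float64(0.11), 'skew_t': np.float64(-0.17), 'ratio': np.float64(1.57), 'ext': (114, 72), 'area': 5800.6875, 'rect': ((584.4938354492188, 245.96099853515625), (71.34815979003906, 111.46040344238281), 89.75582122802734)}
nest {'c': array([455.4, 269.2]), 'ang': np.float64(-20.0), 'skew': np.float64(0.08), 'skew_t': np.float64(-0.12), 'ratio': np.float64(1.91), 'ext': (81, 42), 'area': 2574.1875, 'rect': ((455.870849609375, 267.2832946777344), (41.588520
[... 1862 characters left out ...]
535278320312)}
bigdark {'c': array([ 780.8, -175.1]), 'ang': np.float64(67.1), 'skew': np.float64(0.14), 'skew_t': np.float64(-0.07), 'ratio': np.float64(2.08), 'ext': (191, 92), 'area': 12466.25, 'rect': ((785.305908203125, -169.777587890625), (191.1993408203125, 91.6270980834961), 65.67662811279297)}Traceback (most recent call last):
  File "<stdin>", line 21, in <module>
    return _nx.concatenate(arrs, 1, dtype=dtype, casting=casting)
           ~~~~~~~~~~~~~~~^^^^^^^^^^^^^^^^^^^^^^^^^^^^^^^^^^^^^^^
ValueError: all the input array dimensions except for the concatenation axis must match exactly, but along dimension 0, the array at index 0 has size 378 and the array at index 1 has size 377
```

```bash
python3 - <<'E'
from h import *
d=np.load("nests.npy",allow_pickle=True).item()
v=cv2.convertScaleAbs(d["bgr"][0:265,200:460],alpha=1.6,beta=20); v[d["bgr"][0:265,200:460].max(2)<70]=cv2.convertScaleAbs(d["bgr"][0:265,200:460],alpha=4)[d["bgr"][0:265,200:460].max(2)<70]
cv2.imwrite("pics/c2.png",cv2.resize(v,None,fx=2.2,fy=2.2,interpolation=cv2.INTER_CUBIC))
E
```

```text
(no output)
```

View pics/c2.png

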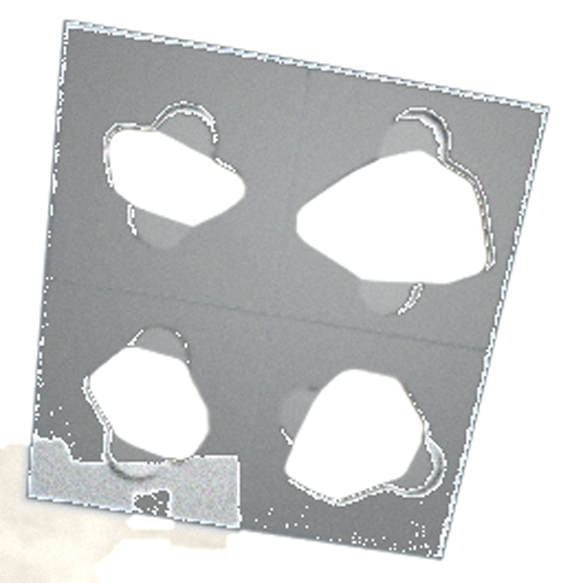

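The enlarged view shows the finger holes. They confirm that all nest x axes lie along the tray at about −9°, and the nest centres match the tray-corner geometry. The sherd sizes match as well. I'll start with the long sherd and hover over it.

>>> servo_tool:
  increments:
    - [0.3,6.6,-14,0,0,-66,1]
    - [0.3,6.6,-14,0,0,-66,1]
    - [0.3,6.6,-14,0,0,-66,1]
    - [0.3,6.6,-14,0,0,-66,1]
    - [0.3,6.6,-14,0,0,-66,1]
    - [0.3,6.6,-14,0,0,-66,1]
    - [0.3,6.6,-14,0,0,-66,1]
    - [0.3,6.6,-14,0,0,-66,1]
    - [0.3,6.6,-14,0,0,-66,1]
    - [0.3,6.6,-14,0,0,-66,1]
    - [0.3,6.6,-14,0,0,-66,1]
    - [0.3,6.6,-14,0,0,-66,1]

```text
t: 3.63
ee_pos: [603.0, -191.8, 180.0]
orientation: [-3.074, -0.645, -0.0]
ft_force: [-0.4, 0.0, 0.0]
width: 87.4
grasp_force: 0.0
```

```bash
cat >> h.py <<'E'
def sherd(fn,xy,z,rad=70):
    """segment the sherd near world xy in the wrist view"""
    d=snap("wrist"); o=ctrl.get_obs()
    M=R.from_rotvec(o["orientation"]).as_matrix(); yaw=np.degrees(np.arctan2(M[1,1],M[0,1]))
    print("tcp",o["ee_pos"].round(1) if hasattr(o["ee_pos"],"round") else o["ee_pos"],"tool-y yaw",round(yaw,1))
    h=cv2.GaussianBlur(cv2.cvtColor(d["bgr"],cv2.COLOR_BGR2HSV),(5,5),0)
    yy,xx=np.mgrid[0:480,0:640]; w=world(d,np.c_[xx.ravel(),yy.ravel()],z)[:,:2]
    near=(np.hypot(*(w-np.array(xy)).T)<rad).reshape(480,640)
    near[310:]=False
    f=h[:,:,1]+(255.-h[:,:,2])*.5; s=cv2.normalize(f[near],None,0,255,cv2.NORM_MINMAX).astype(np.uint8)
    t,b=cv2.threshold(s,0,255,cv2.THRESH_OTSU); m=np.zeros((480,640),np.uint8); m[near]=b.ravel()
    m=cv2.morphologyEx(m,cv2.MORPH_OPEN,np.ones((5,5)))
    c=max(cv2.findContours(m,cv2.RETR_EXTERNAL,cv2.CHAIN_APPROX_NONE)[0],key=cv2.contourArea)
    P=world(d,c.reshape(-1,2),z)[:,:2]; print(shape(P)); np.save(fn+"_P.npy",P)
    v=d["bgr"].copy(); cv2.drawContours(v,[c],-1,(0,0,255),1); cv2.imwrite("pics/"+fn+".png",v)
    return P,yaw
E
python3 -c "
from h import *
sherd('long1',(603,-192),10)"
```

```text
tcp [ 603.1 -192.3  180. ] tool-y yaw -66.3
{'c': array([ 607.1, -189.8]), 'ang': np.float64(-156.1), 'skew': np.float64(0.01), 'skew_t': np.float64(-0.09), 'ratio': np.float64(1.64), 'ext': (86, 55), 'area': 3304.875, 'rect': ((604.6470947265625, -188.96348571777344), (84.27465057373047, 52.560386657714844), 30.22496795654297)}
```

View pics/long1.png

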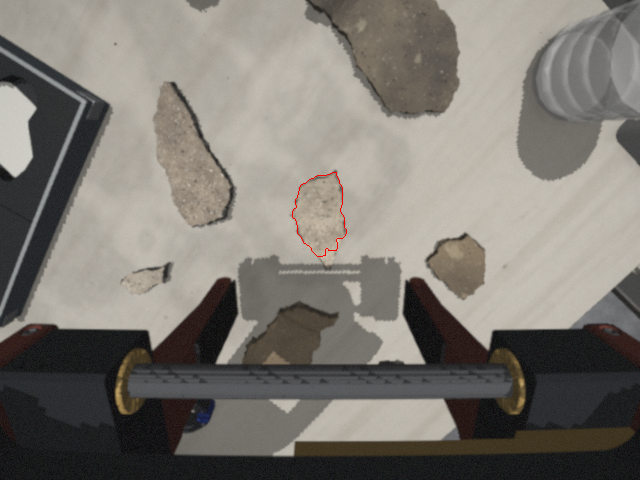

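The view from above has the long sherd at (320,215), centred between the fingers. The contour clips its lower tip, so I'll keep the earlier full outline.

>>> servo_tool:
  increments:
    - [-0.2,0.2,-4,0,0,-1,1]
    - [-0.2,0.2,-8,0,0,-1,1]
    - [-0.2,0.2,-12,0,0,-1,1]
    - [-0.2,0.2,-15,0,0,-1,1]
    - [-0.2,0.2,-16.6,0,0,-1,1]
    - [-0.2,0.2,-17.5,0,0,-1,1]
    - [-0.2,0.2,-17.6,0,0,-1,1]
    - [-0.2,0.2,-17.6,0,0,-1,0.3]
    - [-0.2,0.2,-17.6,0,0,-1,0.2]
    - [-0.2,0.2,-17.6,0,0,-1,0]
    - [-0.2,0.2,-17.6,0,0,-1,-0.5]
    - [-0.2,0.2,-17.6,0,0,-1,-1]
    - [-0.2,0.2,-17.6,0,0,-1,-1]
    - [-0.2,0.2,-17.6,0,0,-1,-1]
    - [-0.2,0.2,-17.6,0,0,-1,-1]

```text
t: 4.93
ee_pos: [601.7, -192.2, 4.7]
orientation: [3.081, 0.613, 0.002]
ft_force: [-1.3, -0.4, 6.0]
width: 54.2
grasp_force: 29.7
```

>>> servo_tool:
  increments:
    - [0,0,1,0,0,0,-1]
    - [0,0,4,0,0,0,-1]
    - [0,0,8,0,0,0,-1]
    - [-0.1,3,11,0,0,-4,-1]
    - [-0.3,7,12,0,0,-10,-1]
    - [-0.5,11,12,0,0,-16,-1]
    - [-0.6,15,12,0,0,-22,-1]
    - [-0.7,19,12,0,0,-28,-1]
    - [-0.9,23,12,0,0,-31,-1]
    - [-1.0,27,12,0,0,-31.5,-1]
    - [-1.1,31,12,0,0,-31.5,-1]
    - [-1.2,35,12,0,0,-31.5,-1]
    - [-1.3,39,12,0,0,-31.5,-1]
    - [-1.4,42,12,0,0,-31.5,-1]
    - [-1.4,43.6,11,0,0,-31.5,-1]
    - [-1.4,43.9,9,0,0,-31.5,-1]
    - [-1.4,43.9,8,0,0,-31.5,-1]
    - [-1.4,43.9,8,0,0,-31.5,-1]

```text
t: 6.43
ee_pos: [585.0, 245.8, 80.8]
orientation: [3.129, -0.246, -0.008]
ft_force: [-0.8, -0.1, -1.0]
width: 54.2
grasp_force: 29.5
```

```bash
python3 - <<'E'
from h import *
o=ctrl.get_obs();print(o["ee_pos"],o["qpos"],o["ft_force"])
d=snap("wrist","pl1.png")
E
```

```text
[584.98955905 245.75202274  80.77419705] [ 3.79075364e-01  6.17979615e-01  1.68225348e+00 -3.31005227e-04
  8.46910069e-01  2.10701841e+00] [-0.79643003 -0.10023985 -1.01936989]
```

View pics/pl1.png

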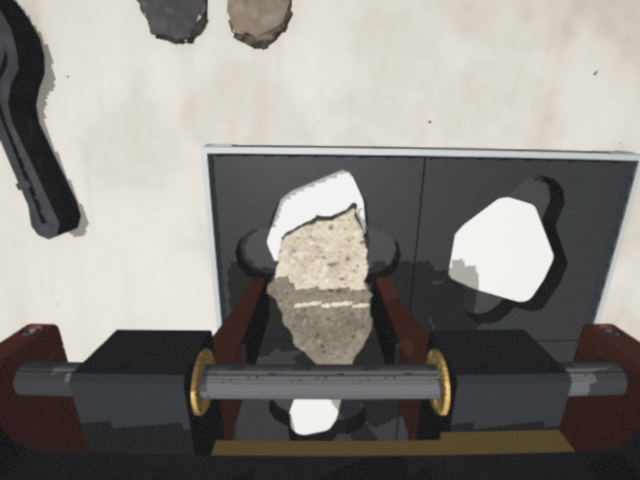

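The held long sherd lines up with its hollow: the slanted ends are parallel and the fingers are centred on the holes. Lowering.

>>> servo_tool:
  increments:
    - [0.2,0.1,-2,0,0,0,-1]
    - [0.2,0.1,-4,0,0,0,-1]
    - [0.2,0.1,-5,0,0,0,-1]
    - [0.2,0.1,-5.6,0,0,0,-1]
    - [0.2,0.1,-5.9,0,0,0,-1]
    - [0.2,0.1,-6.1,0,0,0,-1]
    - [0.2,0.1,-6.2,0,0,0,-1]
    - [0.2,0.1,-6.2,0,0,0,-1]
    - [0.2,0.1,-6.2,0,0,0,-1]

```text
t: 7.23
ee_pos: [589.6, 248.2, 22.4]
orientation: [-3.131, 0.246, -0.002]
ft_force: [-0.6, -0.2, -0.9]
width: 54.4
grasp_force: 29.5
```

>>> servo_tool:
  increments:
    - [-0.2,-0.2,-0.2,0,0,0,-1]
    - [-0.2,-0.2,-0.4,0,0,0,-1]
    - [-0.2,-0.2,-0.5,0,0,0,-1]
    - [-0.2,-0.2,-0.5,0,0,0,-1]
    - [-0.2,-0.2,-0.5,0,0,0,-1]

```text
t: 7.65
ee_pos: [587.0, 245.9, 17.6]
orientation: [3.132, -0.247, -0.0]
ft_force: [-3.8, -2.1, 8.3]
width: 54.1
grasp_force: 29.8
```

>>> servo_tool:
  increments:
    - [-0.2,-0.2,-0.5,0,0,0,0.5]
    - [-0.2,-0.2,-0.5,0,0,0,0.55]
    - [-0.2,-0.2,-0.5,0,0,0,0.55]
    - [-0.2,-0.2,-0.5,0,0,0,0.55]
    - [-0.2,-0.2,-0.3,0,0,0,0.55]
    - [-0.2,-0.2,2,0,0,0,0.55]
    - [-0.2,-0.2,5,0,0,0,0.55]
    - [-0.2,-0.2,9,0,0,0,1]
    - [-0.2,-3,13,0,0,6,1]
    - [-0.2,-6,17,0,0,12,1]
    - [-0.2,-10,21,0,0,18,1]
    - [-0.2,-12,25,0,0,25,1]
    - [-0.2,-12,28,0,0,32,1]
    - [-0.2,-12,30,0,0,39,1]
    - [-0.2,-12,30,0,0,46,1]
    - [-0.2,-12,30,0,0,53,1]
    - [-0.2,-12,30,0,0,60,1]
    - [-0.2,-12,30,0,0,67,1]
    - [-0.2,-12,30,0,0,74,1]
    - [-0.2,-12,30,0,0,81,1]

```text
t: 9.32
ee_pos: [584.7, 125.7, 316.3]
orientation: [-2.536, -1.854, 0.002]
ft_force: [0.7, -0.7, 0.6]
width: 87.8
grasp_force: 0.0
```

>>> servo_tool:
  increments:
    - [-3,0,0,0,0,7,1]
    - [-3,0,0,0,0,14,1]
    - [-3,0,0,0,0,18,1]
    - [-3,0,0,0,0,18,1]

```text
t: 9.65
ee_pos: [554.4, 125.8, 316.5]
orientation: [-2.219, -2.224, 0.001]
ft_force: [0.5, -1.0, 0.4]
width: 87.6
grasp_force: 0.0
```

```bash
python3 - <<'E'
from h import *
o=ctrl.get_obs();print(o["ee_pos"],o["orientation"],np.abs(o["qvel"]).max())
d=snap("wrist","n2.png"); np.save("n2.npy",d,allow_pickle=True)
E
```

```text
[554.43729057 125.82992817 316.48749985] [-2.21857682e+00 -2.22391598e+00  1.19017521e-03] 0.13158821240954222
```

View pics/n2.png

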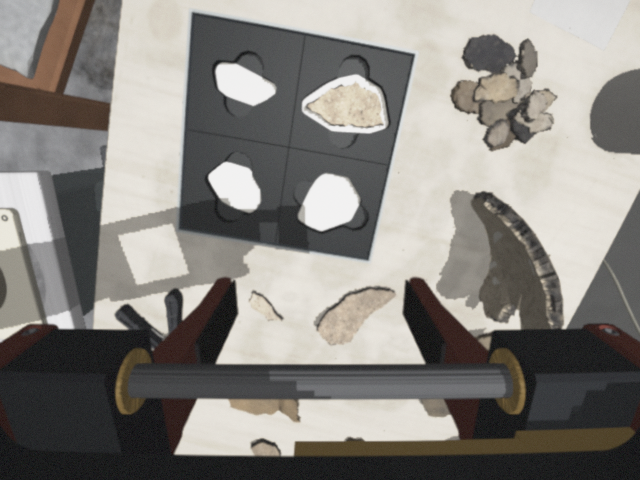

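The long sherd sits in its hollow with an even white ring. Next is the strip sherd.

>>> servo_tool:
  increments:
    - [-8.7,-17.6,-13.6,0,0,44,1]
    - [-8.7,-17.6,-13.6,0,0,44,1]
    - [-8.7,-17.6,-13.6,0,0,44,1]
    - [-8.7,-17.6,-13.6,0,0,44,1]
    - [-8.7,-17.6,-13.6,0,0,44,1]
    - [-8.7,-17.6,-13.6,0,0,44,1]
    - [-8.7,-17.6,-13.6,0,0,44,1]
    - [-8.7,-17.6,-13.6,0,0,44,1]
    - [-8.7,-17.6,-13.6,0,0,44,1]
    - [-8.7,-17.6,-13.6,0,0,44,1]

```text
t: 10.53
ee_pos: [469.5, -49.4, 181.5]
orientation: [1.23, 2.889, 0.001]
ft_force: [0.3, 0.3, 0.8]
width: 88.1
grasp_force: 0.0
```

```bash
python3 - <<'E'
from h import *
P,y=sherd('strip1',(467,-50),9,55)
d=np.load("n2.npy",allow_pickle=True).item()
h=cv2.cvtColor(d["bgr"],cv2.COLOR_BGR2HSV)
k=np.zeros((480,640),np.uint8);cv2.fillPoly(k,[np.array([[193,15],[412,54],[370,258],[180,228]])],255)
m=((h[:,:,2]>130)*255).astype(np.uint8)&cv2.erode(k,np.ones((9,9)))
for c in cv2.findContours(m,cv2.RETR_EXTERNAL,cv2.CHAIN_APPROX_NONE)[0]:
    if cv2.contourArea(c)>300:print("nest",shape(world(d,c.reshape(-1,2),13)))
print(world(d,[[193,11],[414,54],[370,260],[179,229]],25)[:,:2].round(0).tolist())
E
```

```text
tcp [469.4 -49.3 181.5] tool-y yaw 43.9
{'c': array([445.6, -43.9]), 'ang': np.float64(120.6), 'skew': np.float64(0.19), 'skew_t': np.float64(0.41), 'ratio': np.float64(1.2), 'ext': (77, 68), 'area': 2876.6875, 'rect': ((442.5346374511719, -41.28582000732422), (67.17485809326172, 74.24478149414062), 18.59916114807129)}
nest {'c': array([565.4, 117.2]), 'ang': np.float64(-138.5), 'skew': np.float64(0.14), 'skew_t': np.float64(0.01), 'ratio': np.float64(1.2), 'ext': (89, 75), 'area': 4838.5625, 'rect': ((567.550537109375, 116.2518081665039), (84.09770965576172, 72.57843017578125), 65.45002746582031)}
nest {'c': array([437.7, 139.8]), 'ang': np.float64(-42.9), 'skew': np.float64(0.06), 'skew_t': np.float64(0.09), 'ratio': np.float64(1.37), 'ext': (78, 60), 'area': 3385.125, 'rect': ((437.54644775390625, 138.25711059570312), (59.59235763549805, 75.0730209350586), 22.573884963989258)}
nest {'c': array([588.1, 243.2]), 'ang': np.float64(174.2), 'skew': np.float64(0.11), 'skew_t': np.float64(-0.17), 'ratio': np.float64(1.57), 'ext': (113, 72), 'area': 5788.125, 'rect': ((584.1948852539062, 245.74002075195312), (111.54244232177734, 71.18074035644531), 0.31679490208625793)}
nest {'c': array([455.4, 269.3]), 'ang': np.float64(-20.1), 'skew': np.float64(0.08), 'skew_t': np.float64(-0.12), 'ratio': np.float64(1.88), 'ext': (79, 42), 'area': 2554.25, 'rect': ((455.9410095214844, 267.6746826171875), (40.864776611328125, 79.1574935913086), 64.5627670288086)}
[[403.0, 349.0], [666.0, 302.0], [624.0, 38.0], [357.0, 83.0]]
```

View pics/strip1.png

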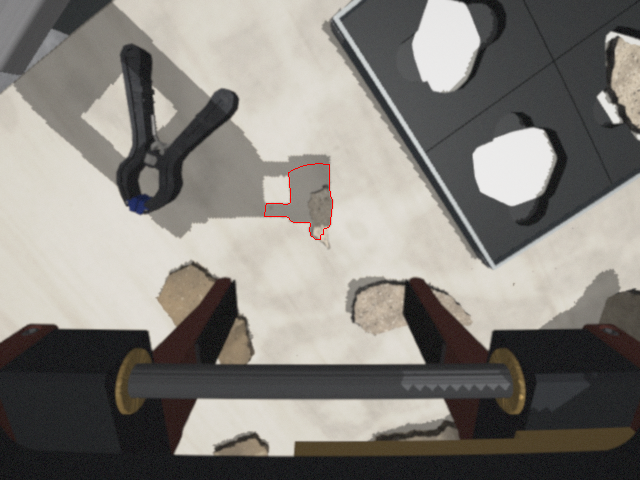

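The strip lies at (320,217), directly under the TCP. The gripper shadow spoilt the mask, so the earlier contour stands, and the nest values repeat. Grasping.

>>> servo_tool:
  increments:
    - [0.1,-0.3,-4,0,0,0,1]
    - [0.1,-0.3,-8,0,0,0,0.5]
    - [0.1,-0.3,-12,0,0,0,0.2]
    - [0.1,-0.3,-15,0,0,0,0.2]
    - [0.1,-0.3,-16.8,0,0,0,0.2]
    - [0.1,-0.3,-17.6,0,0,0,0.2]
    - [0.1,-0.3,-17.7,0,0,0,0.2]
    - [0.1,-0.3,-17.7,0,0,0,-0.2]
    - [0.1,-0.3,-17.7,0,0,0,-0.6]
    - [0.1,-0.3,-17.7,0,0,0,-1]
    - [0.1,-0.3,-17.7,0,0,0,-1]
    - [0.1,-0.3,-17.7,0,0,0,-1]
    - [0.1,-0.3,-17.7,0,0,0,-1]

```text
t: 11.67
ee_pos: [470.0, -53.0, 4.6]
orientation: [1.227, 2.89, 0.001]
ft_force: [-0.5, 1.1, 7.2]
width: 22.4
grasp_force: 29.9
```

>>> servo_tool:
  increments:
    - [0,0,1,0,0,0,-1]
    - [0,0,4,0,0,0,-1]
    - [0,0,8,0,0,2,-1]
    - [-0.1,3,10,0,0,8,-1]
    - [-0.3,7,11,0,0,14,-1]
    - [-0.4,11,11,0,0,20,-1]
    - [-0.5,15,11,0,0,25,-1]
    - [-0.7,19,11,0,0,25,-1]
    - [-0.8,23,11,0,0,25,-1]
    - [-0.9,27,11,0,0,25,-1]
    - [-1.1,30,10,0,0,25,-1]
    - [-1.1,32.1,9,0,0,25,-1]
    - [-1.1,32.1,8,0,0,25,-1]
    - [-1.1,32.1,7.5,0,0,25,-1]
    - [-1.1,32.1,7.5,0,0,25,-1]
    - [-1.1,32.1,7.5,0,0,25,-1]

```text
t: 13.0
ee_pos: [457.8, 266.7, 78.6]
orientation: [-0.574, -3.088, 0.002]
ft_force: [-0.4, -0.6, -0.1]
width: 22.5
grasp_force: 29.9
```

```bash
python3 - <<'E'
from h import *
d=snap("wrist","pl2.png")
E
```

```text
(no output)
```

View pics/pl2.png

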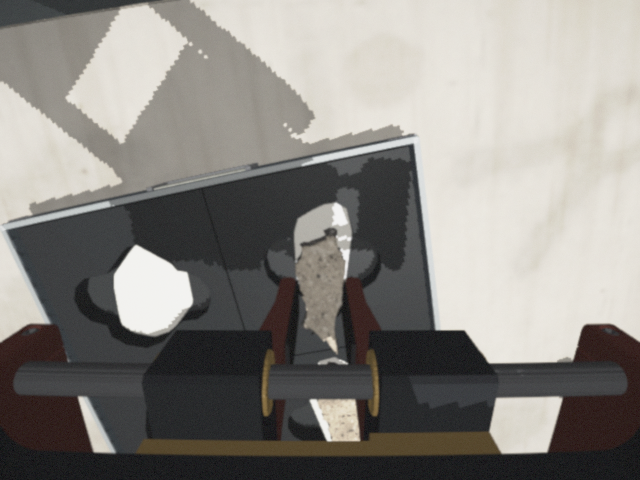

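The strip lines up with its hollow: wide end at the top (322,225), tail down, fingers centred on the holes. Lowering.

>>> servo_tool:
  increments:
    - [0.1,0.1,-2,0,0,0,-1]
    - [0.1,0.1,-4,0,0,0,-1]
    - [0.1,0.1,-5,0,0,0,-1]
    - [0.1,0.1,-5.4,0,0,0,-1]
    - [0.1,0.1,-5.7,0,0,0,-1]
    - [0.1,0.1,-5.9,0,0,0,-1]
    - [0.1,0.1,-6,0,0,0,-1]
    - [0.1,0.1,-6.1,0,0,0,-1]
    - [0.1,0.1,-6.1,0,0,0,-1]
    - [0.1,0.1,-6.1,0,0,0,-1]

```text
t: 13.88
ee_pos: [459.4, 269.2, 18.1]
orientation: [0.572, 3.089, 0.001]
ft_force: [-0.5, -0.1, -0.5]
width: 22.4
grasp_force: 29.9
```

>>> servo_tool:
  increments:
    - [0,-0.1,-0.05,0,0,0,-1]
    - [0,-0.1,-0.1,0,0,0,-1]
    - [0,-0.1,-0.1,0,0,0,-0.1]
    - [0,-0.1,-0.1,0,0,0,-0.1]
    - [0,-0.1,-0.1,0,0,0,-0.1]
    - [0,-0.1,-0.1,0,0,0,-0.1]
    - [0,-0.1,2,0,0,0,-0.1]
    - [0,-0.1,5,0,0,0,-0.1]
    - [0,-0.1,9,0,0,0,0.5]
    - [0,-2,13,0,0,0,1]
    - [1,-6,16,0,0,-7,1]
    - [2,-10,18,0,0,-14,1]
    - [3,-14,18,0,0,-21,1]
    - [4,-18,18,0,0,-28,1]
    - [5,-22,18,0,0,-35,1]
    - [6,-26,18,0,0,-42,1]
    - [7,-30,18,0,0,-49,1]
    - [8,-34,18,0,0,-56,1]
    - [9,-38,18,0,0,-63,1]

```text
t: 15.47
ee_pos: [546.4, -102.4, 197.7]
orientation: [-2.109, -2.328, 0.0]
ft_force: [1.2, 0.4, -0.6]
width: 87.6
grasp_force: 0.0
```

>>> servo_tool:
  increments:
    - [6.6,-23.4,0,0,0,-17,1]
    - [6.6,-23.4,0,0,0,-17,1]
    - [6.6,-23.4,0,0,0,-17,1]
    - [6.6,-23.4,0,0,0,-17,1]
    - [6.6,-23.4,0,0,0,-17,1]
    - [6.6,-23.4,0,0,0,-17,1]
    - [6.6,-23.4,0,0,0,-17,1]
    - [6.6,-23.4,0,0,0,-17,1]
    - [6.6,-23.4,0,0,0,-17,1]

```text
t: 16.22
ee_pos: [611.7, -333.5, 196.9]
orientation: [-2.423, -1.996, 0.001]
ft_force: [-0.5, -0.5, -0.3]
width: 88.0
grasp_force: 0.0
```

```bash
python3 - <<'E'
from h import *
P,y=sherd('kite1',(615,-346),9,60)
c=P.astype(np.float32).reshape(-1,1,2)
a=cv2.approxPolyDP(c,4,True).reshape(-1,2); e=np.roll(a,-1,0)-a
print("sherd edges",[(round(float(np.hypot(*v))),round(float(np.degrees(np.arctan2(v[1],v[0]))))) for v in e], a.round(0).tolist())
d=np.load("n2.npy",allow_pickle=True).item()
h=cv2.cvtColor(d["bgr"],cv2.COLOR_BGR2HSV); m=np.zeros((480,640),np.uint8); m[160:240,290:372]=(h[160:240,290:372,2]>130)*255
c=max(cv2.findContours(m,cv2.RETR_EXTERNAL,cv2.CHAIN_APPROX_NONE)[0],key=cv2.contourArea)
w=world(d,c.reshape(-1,2),13)[:,:2].astype(np.float32).reshape(-1,1,2)
a=cv2.approxPolyDP(w,4,True).reshape(-1,2); e=np.roll(a,-1,0)-a
print("nest edges",[(round(float(np.hypot(*v))),round(float(np.degrees(np.arctan2(v[1],v[0]))))) for v in e], a.round(0).tolist())
E
```

```text
tcp [ 611.9 -332.9  197.2] tool-y yaw -11.0
{'c': array([ 609.1, -355.5]), 'ang': np.float64(-120.0), 'skew': np.float64(0.16), 'skew_t': np.float64(-0.05), 'ratio': np.float64(1.73), 'ext': (95, 65), 'area': 4135.125, 'rect': ((606.8778076171875, -355.381591796875), (94.78009033203125, 61.87084197998047), 52.671546936035156)}
sherd edges [(26, 174), (31, -115), (18, -162), (12, -103), (8, -11), (31, -98), (17, -36), (19, -15), (27, 77), (34, 33), (25, 76), (26, 129)] [[632.0, -315.0], [606.0, -312.0], [593.0, -340.0], [575.0, -346.0], [573.0, -358.0], [580.0, -359.0], [576.0, -390.0], [590.0, -400.0], [608.0, -405.0], [614.0, -379.0], [642.0, -360.0], [649.0, -335.0]]
nest edges [(37, 172), (37, -126), (34, -105), (31, -31), (46, 17), (36, 69), (30, 121)] [[591.0, 152.0], [554.0, 157.0], [532.0, 127.0], [524.0, 94.0], [550.0, 78.0], [594.0, 92.0], [607.0, 126.0]]
```

View pics/kite1.png

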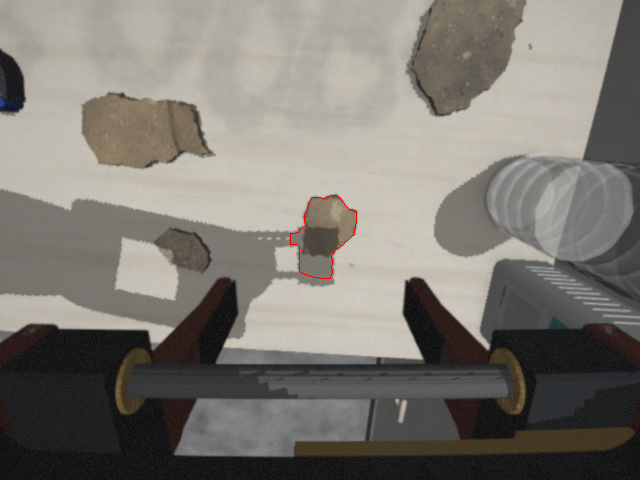

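The shadow spoilt the kite mask; the kite itself spans (302–357, 195–257). I'll re-measure it and the round sherd from the unshadowed view, using edge directions.

```bash
python3 - <<'E'
from h import *
def edges(n,P):
    a=cv2.approxPolyDP(P.astype(np.float32).reshape(-1,1,2),3,True).reshape(-1,2); e=np.roll(a,-1,0)-a
    print(n,[(round(float(np.hypot(*v))),round(float(np.degrees(np.arctan2(v[1],v[0]))))) for v in e]); print(a.round(0).astype(int).tolist())
    print("  widths",{t:round(float(np.ptp(P@[np.cos(np.radians(t)),np.sin(np.radians(t))])),1) for t in range(0,180,10)})
d=np.load("sh.npy",allow_pickle=True).item(); h=cv2.GaussianBlur(cv2.cvtColor(d["bgr"],cv2.COLOR_BGR2HSV),(3,3),0)
for n,(x0,y0,x1,y1) in dict(round=(200,228,249,273),kite=(305,228,362,282)).items():
    r=np.zeros((480,640),np.uint8); s=h[y0:y1,x0:x1,1].copy()
    t,b=cv2.threshold(s,0,255,cv2.THRESH_OTSU); r[y0:y1,x0:x1]=b
    c=max(cv2.findContours(r,cv2.RETR_EXTERNAL,cv2.CHAIN_APPROX_NONE)[0],key=cv2.contourArea)
    P=world(d,c.reshape(-1,2),8)[:,:2]; print(shape(P)); edges(n,P)
for f,boxes in (("n2",dict(kite=(160,240,290,372),round=(155,225,200,270))),):
    d=np.load(f+".npy",allow_pickle=True).item(); h=cv2.cvtColor(d["bgr"],cv2.COLOR_BGR2HSV)
    for n,(a,b,c0,c1) in boxes.items():
        m=np.zeros((480,640),np.uint8); m[a:b,c0:c1]=(h[a:b,c0:c1,2]>110)*255
        c=max(cv2.findContours(m,cv2.RETR_EXTERNAL,cv2.CHAIN_APPROX_NONE)[0],key=cv2.contourArea)
        edges("nest "+n,world(d,c.reshape(-1,2),13)[:,:2])
d=snap("wrist"); v=d["bgr"][180:290,145:370]
v=cv2.convertScaleAbs(v,alpha=1.3)
n2=np.load("n2.npy",allow_pickle=True).item()["bgr"][140:250,180:380]
cv2.imwrite("pics/cmp.png",cv2.resize(np.hstack([v,n2]),None,fx=1.8,fy=1.8,interpolation=cv2.INTER_CUBIC))
E
```

```text
{'c': array([ 456.5, -342.8]), 'ang': np.float64(-43.9), 'skew': np.float64(0.02), 'skew_t': np.float64(0.09), 'ratio': np.float64(1.48), 'ext': (60, 43), 'area': 1839.0, 'rect': ((455.8473205566406, -341.1129150390625), (41.4471321105957, 60.51850128173828), 57.71595001220703)}
round [(29, -66), (33, -30), (14, 44), (14, 80), (24, 115), (22, 155), (26, -153)]
[[428, -329], [440, -356], [469, -372], [478, -362], [481, -348], [471, -326], [451, -317]]
  widths {0: 53.2, 10: 49.0, 20: 44.0, 30: 43.4, 40: 42.8, 50: 42.5, 60: 41.6, 70: 46.2, 80: 51.4, 90: 55.0, 100: 57.2, 110: 58.3, 120: 58.5, 130: 59.3, 140: 60.1, 150: 60.4, 160: 59.4, 170: 56.7}
{'c': array([ 616.1, -346.3]), 'ang': np.float64(-125.2), 'skew': np.float64(0.18), 'skew_t': np.float64(0.07), 'ratio': np.float64(1.27), 'ext': (71, 57), 'area': 2761.3125, 'rect': ((618.138916015625, -346.55908203125), (67.02828216552734, 54.14545440673828), 73.59927368164062)}
kite [(23, 176), (46, -115), (16, -96), (26, -15), (36, 29), (24, 77), (28, 130)]
[[630, -315], [607, -313], [587, -355], [586, -371], [611, -378], [642, -360], [648,
[... 332 characters left out ...]
 160], [545, 149], [522, 103], [527, 91], [556, 77], [595, 92], [607, 115], [607, 127]]
  widths {0: 85.0, 10: 88.7, 20: 90.2, 30: 89.0, 40: 89.0, 50: 87.8, 60: 86.5, 70: 84.4, 80: 82.7, 90: 82.7, 100: 80.6, 110: 76.2, 120: 77.3, 130: 77.1, 140: 75.6, 150: 74.0, 160: 75.8, 170: 81.6}
nest round [(25, -140), (27, -71), (25, -43), (31, -13), (20, 49), (15, 92), (26, 112), (24, 153), (20, 180)]
[[420, 171], [401, 155], [410, 129], [428, 113], [458, 106], [472, 121], [471, 136], [461, 161], [440, 171]]
  widths {0: 71.3, 10: 67.4, 20: 62.2, 30: 60.3, 40: 60.4, 50: 60.5, 60: 60.4, 70: 61.0, 80: 64.8, 90: 69.9, 100: 73.8, 110: 75.6, 120: 76.1, 130: 76.9, 140: 78.6, 150: 79.1, 160: 78.1, 170: 75.5}
```

View pics/cmp.png

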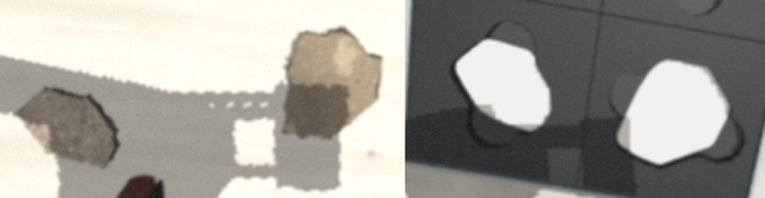

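Edges and widths agree on about −9° for the kite and about +2° for the round sherd (no half turn). The comparison picture shows both sherds and both hollows in matching attitude. Moving down over the kite.

>>> servo_tool:
  increments:
    - [0.4,-1.2,-4,0,0,-5,1]
    - [0.4,-1.2,-8,0,0,-5,1]
    - [0.4,-1.2,-11,0,0,-5,1]
    - [0.4,-1.2,-14,0,0,-5,1]
    - [0.4,-1.2,-14,0,0,-5,1]
    - [0.4,-1.2,-14,0,0,-5,1]

```text
t: 16.82
ee_pos: [615.5, -344.3, 56.6]
orientation: [-2.505, -1.89, 0.002]
ft_force: [0.2, 0.3, 0.1]
width: 87.7
grasp_force: 0.0
```

>>> servo_tool:
  increments:
    - [0.1,-0.1,-3,0,0,0,1]
    - [0.1,-0.1,-4.5,0,0,0,1]
    - [0.1,-0.1,-5.1,0,0,0,1]
    - [0.1,-0.1,-5.25,0,0,0,1]
    - [0.1,-0.1,-5.25,0,0,0,0.5]
    - [0.1,-0.1,-5.25,0,0,0,0.2]
    - [0.1,-0.1,-5.25,0,0,0,-0.3]
    - [0.1,-0.1,-5.25,0,0,0,-1]
    - [0.1,-0.1,-5.25,0,0,0,-1]
    - [0.1,-0.1,-5.25,0,0,0,-1]
    - [0.1,-0.1,-5.25,0,0,0,-1]

```text
t: 17.73
ee_pos: [617.9, -347.4, 5.9]
orientation: [2.508, 1.89, 0.001]
ft_force: [-0.5, 0.2, 3.7]
width: 54.6
grasp_force: 30.0
```

>>> servo_tool:
  increments:
    - [0,0,1,0,0,0,-1]
    - [0,0,4,0,0,0,-1]
    - [0,0,8,0,0,0,-1]
    - [-0.3,3,11,0,0,-3,-1]
    - [-0.8,7,11,0,0,-6,-1]
    - [-1.2,11,11,0,0,-9.3,-1]
    - [-1.7,15,11,0,0,-9.3,-1]
    - [-2.1,19,11,0,0,-9.3,-1]
    - [-2.6,23,11,0,0,-9.3,-1]
    - [-3,27,11,0,0,-9.3,-1]
    - [-3.5,31,11,0,0,-9.3,-1]
    - [-3.9,35,11,0,0,-9.3,-1]
    - [-4.4,39,11,0,0,-9.3,-1]
    - [-4.8,43,11,0,0,-9.3,-1]
    - [-5.2,46.4,9,0,0,-9.3,-1]
    - [-5.2,46.4,7.5,0,0,-9.3,-1]
    - [-5.2,46.4,7.5,0,0,-9.3,-1]
    - [-5.2,46.4,7.5,0,0,-9.3,-1]

```text
t: 19.23
ee_pos: [564.7, 116.9, 80.0]
orientation: [-2.653, -1.682, 0.003]
ft_force: [-0.5, -0.6, 0.2]
width: 54.6
grasp_force: 29.8
```

```bash
python3 - <<'E'
from h import *
o=ctrl.get_obs();print(o["ee_pos"],o["orientation"])
d=snap("wrist","pl3.png")
E
```

```text
[564.7257858  116.87823767  79.95917515] [-2.6527236  -1.68203813  0.00286823]
```

View pics/pl3.png

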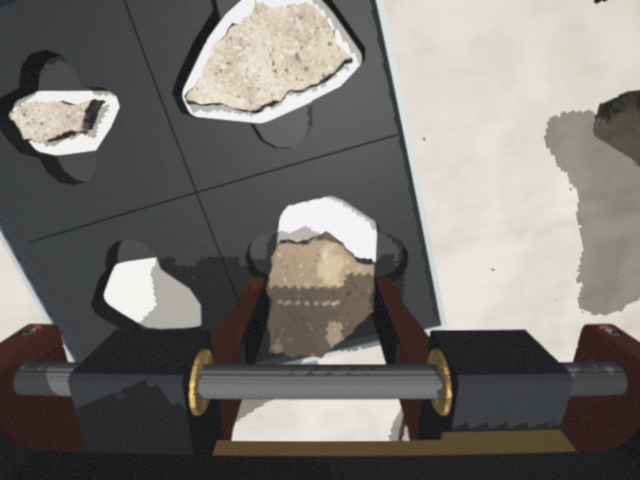

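The kite matches its hollow in attitude and is centred on the finger holes. The long and strip sherds are seen in their hollows. That was the last allowed picture, so later checks are numeric. Lowering.

>>> servo_tool:
  increments:
    - [0,0,-2,0,0,0,-1]
    - [0,0,-4,0,0,0,-1]
    - [0,0,-5,0,0,0,-1]
    - [0,0,-5.4,0,0,0,-1]
    - [0,0,-5.7,0,0,0,-1]
    - [0,0,-5.8,0,0,0,-1]
    - [0,0,-5.9,0,0,0,-1]
    - [0,0,-5.9,0,0,0,-1]
    - [0,0,-5.9,0,0,0,-1]

```text
t: 20.03
ee_pos: [565.9, 116.9, 21.8]
orientation: [2.654, 1.681, 0.001]
ft_force: [0.0, 0.9, -0.3]
width: 54.8
grasp_force: 29.8
```

>>> servo_tool:
  increments:
    - [0,0,-0.1,0,0,0,-1]
    - [0,0,-0.2,0,0,0,-1]
    - [0,0,-0.3,0,0,0,-1]
    - [0,0,-0.35,0,0,0,-1]
    - [0,0,-0.35,0,0,0,-1]
    - [0,0,-0.35,0,0,0,-1]

```text
t: 20.53
ee_pos: [565.6, 116.9, 18.8]
orientation: [2.654, 1.681, 0.001]
ft_force: [-3.6, -0.6, 11.2]
width: 54.8
grasp_force: 30.2
```

>>> servo_tool:
  increments:
    - [0,0,-0.35,0,0,0,0.55]
    - [0,0,-0.35,0,0,0,0.55]
    - [0,0,-0.35,0,0,0,0.55]
    - [0,0,-0.35,0,0,0,0.55]
    - [0,0,2,0,0,0,0.55]
    - [0,0,5,0,0,0,0.55]
    - [0,0,9,0,0,0,1]
    - [0,0,13,0,0,7,1]
    - [-1,0,17,0,0,14,1]
    - [-2,0,21,0,0,21,1]
    - [-3.5,0,25,0,0,25.3,1]
    - [-3.5,0,28,0,0,25.3,1]
    - [-3.5,0,30,0,0,25.3,1]
    - [-3.5,0,30,0,0,25.3,1]

```text
t: 21.7
ee_pos: [532.6, 117.3, 323.0]
orientation: [2.218, 2.218, 0.012]
ft_force: [0.9, -0.6, 0.4]
width: 87.8
grasp_force: 0.0
```

```bash
cat > ring.py <<'E'
from h import *
d=snap("wrist"); h=cv2.cvtColor(d["bgr"],cv2.COLOR_BGR2HSV)
S=2.; M=np.zeros((640,640,3),np.uint8)
for n,xy in dict(strip=(459,267.6),long=(587.2,247),round=(437.9,139.4),kite=(566.1,118.4)).items():
    c=np.array(xy); yy,xx=np.mgrid[0:480,0:640]; w=world(d,np.c_[xx.ravel(),yy.ravel()],13)[:,:2]
    near=(np.hypot(*(w-c).T)<66).reshape(480,640); V=h[:,:,2]; Sa=h[:,:,1]
    white=near&(V>120)&(Sa<22); sh=near&(Sa>=22)&(V>75)
    sh=cv2.morphologyEx(sh.astype(np.uint8)*255,cv2.MORPH_OPEN,np.ones((3,3)))
    both=cv2.morphologyEx(((white|(sh>0))*255).astype(np.uint8),cv2.MORPH_CLOSE,np.ones((3,3)))
    cs=lambda m:max(cv2.findContours(m,cv2.RETR_EXTERNAL,cv2.CHAIN_APPROX_NONE)[0],key=cv2.contourArea,default=None)
    b=cs(both); print(n,"hollow",{k:v for k,v in shape(world(d,b.reshape(-1,2),13)).items() if k in("c","ang","ext","area")})
    s=cs(sh)
    if s is None or cv2.contourArea(s)<150: continue
    for z in (22,30): print("  sherd@z",z,{k:v for k,v in shape(world(d,s.reshape(-1,2),z)).items() if k in("c","ang","ext","area")})
    dist=[cv2.pointPolygonTest(world(d,b.reshape(-1,2),13)[:,:2].astype(np.float32).reshape(-1,1,2),(float(p[0]),float(p[1])),True) for p in world(d,s.reshape(-1,2),26)]
    print("  ring clearance min/median/max",np.percentile(dist,[0,10,50,90]).round(1))
E
python3 ring.py
```

```text
strip hollow {'c': array([455.4, 269.1]), 'ang': np.float64(-19.8), 'ext': (80, 42), 'area': 2595.0}
  sherd@z 22 {'c': array([451.2, 271.3]), 'ang': np.float64(-18.6), 'ext': (56, 24), 'area': 861.75}
  sherd@z 30 {'c': array([452.5, 270. ]), 'ang': np.float64(-18.7), 'ext': (55, 24), 'area': 832.9375}
  ring clearance min/median/max [ 6.7  8.   9.8 13. ]
long hollow {'c': array([587.7, 243.2]), 'ang': np.float64(174.3), 'ext': (114, 73), 'area': 5859.6875}
  sherd@z 22 {'c': array([588.6, 241.8]), 'ang': np.float64(175.4), 'ext': (96, 51), 'area': 3326.125}
  sherd@z 30 {'c': array([587.6, 241. ]), 'ang': np.float64(175.4), 'ext': (94, 51), 'area': 3216.0}
  ring clearance min/median/max [ 6.1  7.5  9.4 12.9]
round hollow {'c': array([437.7, 139.4]), 'ang': np.float64(-43.0), 'ext': (78, 62), 'area': 3503.0625}
kite hollow {'c': array([565.1, 117.2]), 'ang': np.float64(-139.0), 'ext': (90, 76), 'area': 4934.5}
  sherd@z 22 {'c': array([562.6, 119.1]), 'ang': np.float64(-135.9), 'ext': (70, 56), 'area': 2781.9375}
  sherd@z 30 {'c': array([562.1, 120.5]), 'ang': np.float64(-135.9), 'ext': (69, 55), 'area': 2685.25}
  ring clearance min/median/max [ 4.5  5.3  9.8 12.8]
```

All three are centred with a clear ring all round. Now the round sherd.

>>> servo_tool:
  increments:
    - [-7.6,-45.9,-15,0,0,71,1]
    - [-7.6,-45.9,-15,0,0,71,1]
    - [-7.6,-45.9,-15,0,0,71,1]
    - [-7.6,-45.9,-15,0,0,71,1]
    - [-7.6,-45.9,-15,0,0,71,1]
    - [-7.6,-45.9,-15,0,0,71,1]
    - [-7.6,-45.9,-15,0,0,71,1]
    - [-7.6,-45.9,-15,0,0,71,1]
    - [-7.6,-45.9,-15,0,0,71,1]
    - [-7.6,-45.9,-15,0,0,71,1]
    - [-7.6,-45.9,-15,0,0,71,1]
    - [-7.6,-45.9,-15,0,0,71,1]
    - [-7.6,-45.9,-15,0,0,71,1]
    - [-7.6,-45.9,-15,0,0,71,1]
    - [-7.6,-45.9,-15,0,0,71,1]

```text
t: 23.0
ee_pos: [452.8, -342.2, 165.2]
orientation: [-0.522, -3.094, -0.004]
ft_force: [-0.6, 0.1, 0.1]
width: 87.7
grasp_force: 0.0
```

```bash
python3 - <<'E'
from h import *
o=ctrl.get_obs();print(o["ee_pos"],o["orientation"],o["qpos"])
d=snap("wrist"); h=cv2.GaussianBlur(cv2.cvtColor(d["bgr"],cv2.COLOR_BGR2HSV),(3,3),0)
yy,xx=np.mgrid[0:480,0:640]; w=world(d,np.c_[xx.ravel(),yy.ravel()],8)[:,:2]
near=(np.hypot(*(w-[456,-341]).T)<48).reshape(480,640); S=h[:,:,1]
# saturation, and value relative to itself in shadow
for name,f in (("sat",S),("val",255-h[:,:,2])):
    t,b=cv2.threshold(f[near],0,255,cv2.THRESH_OTSU); m=np.zeros((480,640),np.uint8); m[near]=b.ravel()
    m=cv2.morphologyEx(m,cv2.MORPH_OPEN,np.ones((3,3)))
    c=max(cv2.findContours(m,cv2.RETR_EXTERNAL,cv2.CHAIN_APPROX_NONE)[0],key=cv2.contourArea)
    print(name,t,cv2.boundingRect(c),{k:v for k,v in shape(world(d,c.reshape(-1,2),8)).items() if k!="rect"})
E
```

```text
[ 452.81172446 -342.19234206  165.24753524] [-0.5222998  -3.09410619 -0.00355468] [-6.68222690e-01  4.15266886e-01  1.79848235e+00  2.55257700e-04
  9.32186342e-01 -1.90471513e+00]
sat 34.0 (300, 198, 45, 59) {'c': array([ 457.7, -342.2]), 'ang': np.float64(-45.2), 'skew': np.float64(0.04), 'skew_t': np.float64(0.06), 'ratio': np.float64(1.55), 'ext': (61, 42), 'area': 1753.3125}
val 79.0 (286, 178, 70, 78) {'c': array([ 444.6, -337.5]), 'ang': np.float64(-30.7), 'skew': np.float64(0.13), 'skew_t': np.float64(-0.22), 'ratio': np.float64(1.67), 'ext': (78, 65), 'area': 2962.1875}
```

>>> servo_tool:
  increments:
    - [0.5,0,-4,0,0,0,1]
    - [0.5,0,-8,0,0,0,1]
    - [0.5,0,-11.5,0,0,0,1]
    - [0.5,0,-14,0,0,0,1]
    - [0.5,0,-15.4,0,0,0,1]
    - [0.5,0,-16,0,0,0,1]
    - [0.5,0,-16,0,0,0,0.6]
    - [0.5,0,-16,0,0,0,0.2]
    - [0.5,0,-16,0,0,0,-0.2]
    - [0.5,0,-16,0,0,0,-1]
    - [0.5,0,-16,0,0,0,-1]
    - [0.5,0,-16,0,0,0,-1]
    - [0.5,0,-16,0,0,0,-1]

```text
t: 24.13
ee_pos: [459.7, -342.5, 8.2]
orientation: [0.519, 3.098, -0.001]
ft_force: [-0.5, -0.0, 0.4]
width: 44.5
grasp_force: 0.5
```

>>> servo_tool:
  increments:
    - [-0.2,0,0,0,0,0,0.5]
    - [-0.2,0,-0.2,0,0,0,0.5]
    - [-0.2,0,-0.35,0,0,0,0.5]
    - [-0.2,0,-0.35,0,0,0,0.1]
    - [-0.2,0,-0.35,0,0,0,-0.3]
    - [-0.2,0,-0.35,0,0,0,-1]
    - [-0.2,0,-0.35,0,0,0,-1]
    - [-0.2,0,-0.35,0,0,0,-1]
    - [-0.2,0,-0.35,0,0,0,-1]
    - [-0.2,0,-0.35,0,0,0,-1]

```text
t: 24.97
ee_pos: [457.5, -342.2, 4.2]
orientation: [-0.519, -3.098, 0.0]
ft_force: [0.4, 0.1, -0.1]
width: 42.9
grasp_force: 29.1
```

>>> servo_tool:
  increments:
    - [0,0,1,0,0,0,-1]
    - [0,0,4,0,0,0,-1]
    - [0,0,8,0,0,0,-1]
    - [-0.1,3,11,0,0,2,-1]
    - [-0.2,7,11,0,0,2,-1]
    - [-0.4,11,11,0,0,2,-1]
    - [-0.6,15,11,0,0,2,-1]
    - [-0.8,19,11,0,0,2,-1]
    - [-1,23,11,0,0,2,-1]
    - [-1.1,27,11,0,0,2,-1]
    - [-1.3,31,11,0,0,2,-1]
    - [-1.4,35,11,0,0,2,-1]
    - [-1.6,39,11,0,0,2,-1]
    - [-1.8,43,11,0,0,2,-1]
    - [-2,47,10,0,0,2,-1]
    - [-2,48.2,8,0,0,2,-1]
    - [-2,48.2,7.5,0,0,2,-1]
    - [-2,48.2,7.5,0,0,2,-1]
    - [-2,48.2,7.5,0,0,2,-1]
    - [-2,48.2,7.5,0,0,2,-1]

```text
t: 26.63
ee_pos: [437.8, 138.7, 79.8]
orientation: [0.467, 3.106, 0.0]
ft_force: [-0.3, -0.2, 0.1]
width: 43.2
grasp_force: 29.1
```

>>> servo_tool:
  increments:
    - [0,0,-2,0,0,0,-1]
    - [0,0,-4,0,0,0,-1]
    - [0,0,-5,0,0,0,-1]
    - [0,0,-5.5,0,0,0,-1]
    - [0,0,-5.8,0,0,0,-1]
    - [0,0,-6,0,0,0,-1]
    - [0,0,-6.1,0,0,0,-1]
    - [0,0,-6.1,0,0,0,-1]
    - [0,0,-6.1,0,0,0,-1]

```text
t: 27.38
ee_pos: [437.8, 139.9, 18.6]
orientation: [0.464, 3.106, 0.001]
ft_force: [0.1, -0.1, -0.9]
width: 43.1
grasp_force: 29.1
```

>>> servo_tool:
  increments:
    - [0,0,-0.1,0,0,0,-1]
    - [0,0,-0.2,0,0,0,-1]
    - [0,0,-0.2,0,0,0,-1]

```text
t: 27.63
ee_pos: [437.9, 140.0, 16.9]
orientation: [0.464, 3.106, 0.001]
ft_force: [-1.0, -1.0, 9.2]
width: 43.7
grasp_force: 29.2
```

>>> servo_tool:
  increments:
    - [0,0,-0.2,0,0,0,0.3]
    - [0,0,-0.2,0,0,0,0.35]
    - [0,0,-0.2,0,0,0,0.35]
    - [0,0,-0.2,0,0,0,0.35]
    - [0,0,2,0,0,0,0.35]
    - [0,0,5,0,0,0,0.35]
    - [0,0,9,0,0,0,0.6]
    - [2,-1,13,0,0,-7,1]
    - [4,-2,17,0,0,-14,1]
    - [6,-2,21,0,0,-21,1]
    - [8,-2,25,0,0,-28,1]
    - [8,-2,28,0,0,-35,1]
    - [8,-2,30,0,0,-42,1]
    - [8,-2,30,0,0,-49,1]
    - [8,-2,30,0,0,-56,1]
    - [8,-2,30,0,0,-63,1]
    - [8,-2,30,0,0,-70,1]
    - [8,-2,30,0,0,-73,1]
    - [8,-2,30,0,0,-73,1]

```text
t: 29.22
ee_pos: [517.2, 119.8, 316.0]
orientation: [-2.223, -2.219, 0.001]
ft_force: [0.1, 0.1, -0.0]
width: 87.4
grasp_force: 0.0
```

```bash
python3 ring.py
```

```text
strip hollow {'c': array([455.6, 269. ]), 'ang': np.float64(-19.9), 'ext': (81, 42), 'area': 2615.0625}
  sherd@z 22 {'c': array([451.5, 271.2]), 'ang': np.float64(-18.3), 'ext': (55, 24), 'area': 847.3125}
  sherd@z 30 {'c': array([452.6, 269.9]), 'ang': np.float64(-18.3), 'ext': (54, 23), 'area': 819.8125}
  ring clearance min/median/max [ 6.7  8.1 10.  13.4]
long hollow {'c': array([588. , 243.3]), 'ang': np.float64(174.1), 'ext': (114, 73), 'area': 5861.0625}
  sherd@z 22 {'c': array([588.9, 242.1]), 'ang': np.float64(175.4), 'ext': (96, 52), 'area': 3344.375}
  sherd@z 30 {'c': array([587.5, 241.3]), 'ang': np.float64(175.6), 'ext': (94, 51), 'area': 3225.25}
  ring clearance min/median/max [ 5.7  7.2  9.3 12.6]
round hollow {'c': array([437.9, 139.4]), 'ang': np.float64(-42.5), 'ext': (78, 62), 'area': 3531.8125}
  sherd@z 22 {'c': array([437.2, 139.5]), 'ang': np.float64(-39.6), 'ext': (60, 42), 'area': 1742.25}
  sherd@z 30 {'c': array([438.6, 140.6]), 'ang': np.float64(-39.6), 'ext': (59, 42), 'area': 1681.375}
  ring clearance min/median/max [ 7.   7.7  9.4 10.8]
kite hollow {'c': array([565.4, 117.2]), 'ang': np.float64(-138.5), 'ext': (89, 76), 'area': 4920.1875}
  sherd@z 22 {'c': array([562.8, 119. ]), 'ang': np.float64(-136.5), 'ext': (71, 58), 'area': 2788.875}
  sherd@z 30 {'c': array([562. , 120.4]), 'ang': np.float64(-136.5), 'ext': (70, 57), 'area': 2693.8125}
  ring clearance min/median/max [ 3.8  4.9  9.5 12.9]
```

All four sherds sit in their hollows with clearance all round, and the gripper is clear of everything. Handing in.

```bash
python3 -c "
from workcell import ctrl
print(ctrl.close_job())"
```

```text
the job is handed in; nothing more can be done
None
```

All four small sherds are set down in their foam nests, with at least about 4 mm clear all round in the last wrist-camera check; the large sherds were never handled, and the job was handed in at about 29 s.

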